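Turn a boot board over and set a straightedge to it

ROBOT

A 6-joint arm with a two-finger parallel gripper is mounted at the origin on the work surface. World frame = base frame: x ahead of the robot, y to its left, z up, the work surface at z = 0. Lengths are in mm, angles in rad, forces in N, time in s.
With the tool pointing down it reaches from about 350 to 875 mm from the base axis. Payload 15.5 kg.
Tool frame: the origin (TCP) lies at the centre of the arm's flange, where the gripper is bolted on; the fingertips stand 173 mm ahead of it and the grasp point (between the pads) lies 155 mm ahead of it; z points along the fingers, y is the line along which they close (so a half turn about z gives the same grasp; the last joint's range is limited). The gripper opens to 85 mm and grips with 20 to 120 N. Pads are 22 mm wide; open, the fingers measure 114 mm over their backs; the gripper's body (76 mm by 85 mm) begins 54 mm behind the grasp point. The pads swing forward as they close: fully open they stand 13 mm farther back than shut.
Start: joints at [-1.238, 0.494, 1.345, -0, 1.302, -0.096], TCP at [259.864, -568.418, 404.677] pointing down, gripper open.
Joint ranges: [-2.91, 2.91], [-0.82, 2.16], [0.22, 2.67], [-1.22, 4.37], [0.12, 2.79], [-3.08, 3.08]. Speed limits (rad/s): [1.89, 1.89, 2.57, 3.01, 3.01, 3.01].

INTERFACE

Orientations are given as a 3x3 rotation matrix whose columns are the frame's x, y, z axes.
In Python, from bench import manip gives the robot as it stands. The module is installed in compiled form; this text tells all that it offers.
- The arm moves only by the shell command python3 -m jog 'ROWS'. ROWS is a JSON object of lists of equal length, an entry for each row: "slide": the shift along the world's x, y, z normalised to -1 to 1, where 1 is 40 mm, a list of three; "twist": the turn about the world's z normalised to -1 to 1, where 1 is 0.08 rad; "gripper": the closure, from 0 (fully open) to 1 (shut). A call has 1 to 20 rows; each row shifts and turns the commanded pose from where the row before left it; what a row does not reach is not made up. A row lasts 1/12 s, in which the tool goes at most 41.7 mm and 7.16 degrees, less where a joint would pass 70% of its speed; a pose out of reach is approached as far as the arm can. A call with a number of a shift or a turn outside -1 to 1 is refused whole. A call with a gripper value outside its range is refused whole. The fingers move at their own pace and stop on an object; the grip force is fixed at half the most. Time passes only in rows, so rows that do not move let the fingers close. It gives the time, the measured TCP pose, the force, the opening and the grip force at its end, in the units of the state.
- manip.state(): the state, without advancing time (a new reading comes with each control period).
- manip.camera(name): name is "side" or "top"; returns a dict with "image" (384x512x3 uint8, red, green, blue), "mtx" (3x3 intrinsics, pixels), "pose" (4x4, takes a point from camera to world coordinates). Camera axes: x right, y up, looking along -z (the intrinsics and any distortion apply to the point x, -y, -z); pixel columns grow to the right and rows downward; lengths in mm; the calibration is good to about 2 mm. A picture is of the moment at which its call begins. There is no depth.
- manip.job_done(): hands the job in; it is judged then, once.
The state is a dict: "time_s": time; "q": joint angles; "joint_velocities": joint speeds; "joint_efforts": joint torques, N m; "tool_pos": TCP position; "tool_rot": TCP orientation; "ft_force": force on the tool from outside, world axes, zero at the start; "moment": the same for the moment, N m; "opening": opening from 0.0 (shut) to 1.0 (fully open); "finger_force": force on a finger pad.
Only numpy, scipy, OpenCV 4.12 (cv2) and the standard library are available. Lean on these libraries where they do the work, as an engineer would, in place of code of your own. Each camera call takes 0.05 s, during which the arm holds its last target. There are 200 camera calls.

TASK

Take the boot board from the sloping rack, turn it over and set it down, without dropping it, so that it lies flat on the raised marking block with its ribbed underside up. Then lay the straightedge flat on the same block, flush along the board's straight long edge and roughly centred on it, ready for marking. Leave the other things on the bench where they are.

Things in the scene. Friction and masses are not known exactly. Their poses are not given: they have to be found in the camera images.
- board: pale wooden sole-shaped plate, 220 long (toe at x=+110), 12 thick; one face smooth, the underside has 1 mm ribs. Origin: mid-thickness; z points out of the smooth face. Straight long edge: y=-40, x=-75 to 65. Other edge waisted: y=26 for x=-75 to 35, bulging to y=42 at the toe. Starts on the rack sloping 45 deg, smooth face up, straight edge down, waisted edge up; 0.16 kg
- rack: fixed dark steel rack, 176 wide (y), 130 deep (x), holding the board's centre 100 above the bench. Origin: centre of underside; front (-x) turned to the robot's right. On its 12 thick base two bars, 16 wide, at y=+-68, slope down 45 deg toward +x, each with a lip at its low end; open between the bars (120 mm clear), so fingers fit over and under the board
- block: fixed wooden marking block, 140 deep (x), 230 wide (y), 80 high, flat top. Origin: centre of its underside; z up, front (-x) turned to the robot's right. A finger notch 110 wide (y=-55 to 55) and 55 deep (x=-70 to -15) is cut through its full height from the front, so fingers can pass under a board that bridges it
- straightedge: aluminium straightedge, 180 long (x), 44 wide (y), 5 thick, with a raised black grip rib along its middle: 110 long, 12 wide, top 37 above the underside; 0.14 kg. Origin: centre of its underside; z up. Both long edges (y=+-22) are straight and alike. Starts flat on the bench, rib up
- spray_can: bystander: upright spray can, 54 diameter, 150 high, origin at the centre of its underside
- glue_jar: bystander: upright glue jar, 60 diameter, 85 high, origin at the centre of its underside
- sanding_block: bystander: cork sanding block lying flat, 100 (x) by 55 (y) by 35 high, origin at the centre of its underside
- screwdriver: bystander: screwdriver lying flat on the bench along its x axis, about 200 long and 30 high, origin near its middle
Not all that is in view belongs to the job. What is meant by the board is not purple, and is the larger of those in its own colour.

How it is judged (in metres and radians):
On the way:
1. the board lies flat on the marking block, ribbed underside up, at rest and let go, with the straightedge not yet on the block (angle between board's own z axis and vertical above 3.06 rad and z of board in the frame of block between 0.083 and 0.09 m and linear speed of board below 0.02 m/s and contact force between the fingers and board below 0.1 N and contact force between board and block above 0.3 N and height (world z) of straightedge below 0.05 m), for 0.2 s.
At the end, for the whole second after the job is handed in: Board flat (within 4.5 deg) on the block, ribbed underside up; straightedge flat on the same block, parallel to the board's straight edge within 1.7 deg, gap at most 3 mm, its middle within 45 mm of the board's middle along the edge; both at rest (angle between board's own z axis and vertical above 3.06 rad and z of board in the frame of block between 0.083 and 0.09 m and contact force between each of board, straightedge and block above 0.3 N and angle between straightedge's own z axis and vertical below 0.08 rad and z of straightedge in the frame of block between 0.077 and 0.084 m and y of straightedge in the frame of board between -0.065 and -0.06 m and x of straightedge in the frame of board between -0.045 and 0.045 m and angle between the x axis of straightedge and the x axis of board, either way round below 0.03 rad and linear speed of each of board, straightedge below 0.02 m/s); the robot touches nothing.
It fails at once if the board is dropped or thrown (moves faster than 0.75 m/s with no finger on it) (contact force between the fingers and board below 0.05 N and linear speed of board above 0.75 m/s).
It fails at once if the straightedge is dropped or thrown (moves faster than 0.75 m/s with no finger on it) (contact force between the fingers and straightedge below 0.05 N and linear speed of straightedge above 0.75 m/s).
It fails at once if the spray can is moved more than 25 mm or tipped over (distance of spray_can from where it was at the start of the episode above 0.025 m or angle between spray_can's own z axis and vertical above 0.5 rad).
It fails at once if the glue jar, sanding block or screwdriver is moved more than 25 mm (distance of any of glue_jar, sanding_block, screwdriver from where it was at the start of the episode above 0.025 m).
It also fails if it takes over 66 s, if anything falls off the work surface, if the arm or the gripper's body presses on something with over 40 N, if the wrist force passes 120 N, or if a joint passes its speed limit or range.

## Working session

There is one attempt and no reset: what is moved stays moved. The work goes in short steps, Python scripts to look and compute and a shell command to move; the robot and the scene stay as the last step left them, time stands still between calls to the robot, and variables do not carry over. Pictures are saved under pics/ and viewed, at most 10 in all, crops included, and the job is handed in when it is done.

```bash
mkdir -p pics
cat > h.py <<'E'
import numpy as np, cv2
from bench import manip
def shot(n):
    c=manip.camera(n); return c['image'],np.array(c['mtx'],float),np.array(c['pose'],float),c
def save(im,f): cv2.imwrite('pics/'+f,cv2.cvtColor(im,cv2.COLOR_RGB2BGR))
def ray(K,P,u,v):
    d=np.linalg.inv(K)@np.array([u,v,1.]); d=P[:3,:3]@np.array([d[0],-d[1],-d[2]]); return P[:3,3],d/np.linalg.norm(d)
def onz(K,P,u,v,z):
    o,d=ray(K,P,u,v); return o+d*(z-o[2])/d[2]
def proj(K,P,X):
    c=np.linalg.inv(P)@np.append(X,1.); p=K@np.array([c[0],-c[1],-c[2]]); return p[:2]/p[2]
def tri(r1,r2):
    (a,d),(b,e)=r1,r2; s=np.linalg.lstsq(np.c_[d,-e],b-a,rcond=None)[0]; p,q=a+d*s[0],b+e*s[1]; return (p+q)/2,np.linalg.norm(p-q)
E
python3 - <<'E'
from h import *
out=[]
for n in('top','side'):
    im,K,P,c=shot(n); save(cv2.resize(im,(800,600),interpolation=cv2.INTER_CUBIC),n+'0.png'); np.savez(n+'0.npz',im=im,K=K,P=P)
    print(n,c.keys(),K.tolist(),P.round(2).tolist())
print(manip.state())
E
```

```text
top dict_keys(['image', 'mtx', 'pose']) [[400.64521764136396, 0.0, 261.6812506038255], [0.0, 400.64521764136396, 193.86385189386274], [0.0, 0.0, 1.0]] [[0.0, 1.0, -0.1, 418.42], [-1.0, -0.0, -0.0, -11.16], [-0.0, 0.1, 1.0, 1469.96], [0.0, 0.0, 0.0, 1.0]]
side dict_keys(['image', 'mtx', 'pose']) [[456.18647431695575, 0.0, 246.87470199278752], [0.0, 456.18647431695575, 196.1046492552365], [0.0, 0.0, 1.0]] [[-0.99, 0.1, -0.12, 355.85], [-0.16, -0.63, 0.76, 1304.69], [-0.0, 0.77, 0.64, 1197.46], [0.0, 0.0, 0.0, 1.0]]
{'time_s': 0.1, 'q': array([-1.23749397e+00,  4.94129091e-01,  1.34604493e+00,  2.78154633e-05,
        1.30247528e+00, -9.55130577e-02]), 'joint_velocities': array([ 1.44795223e-03, -6.13004413e-04, -1.29621273e-03,  1.33451656e-03,
        2.03847609e-04,  5.32869469e-05]), 'joint_efforts': array([ 2.77221952e-03, -8.83585739e+01, -3.84561932e+01,  4.55737847e-05,
        5.16938730e-03,  7.87794256e-07]), 'tool_pos': array([ 259.83107542, -568.29804377,  404.16298615]), 'tool_rot': array([[ 9.09462024e-01,  4.15786875e-01, -3.20355319e-04],
       [ 4.15786978e-01, -9.09461475e-01,  1.00727448e-03],
       [ 1.27460688e-04, -1.04927746e-03, -9.99999441e-01]]), 'ft_force': array([ 0.28737166,  0.47907547, -0.92894967]), 'moment': array([-0.00339164, -0.02885911, -0.0481088 ]), 'finger_force': 0.0, 'opening': 0.9991648775885128}
```

View pics/top0.png

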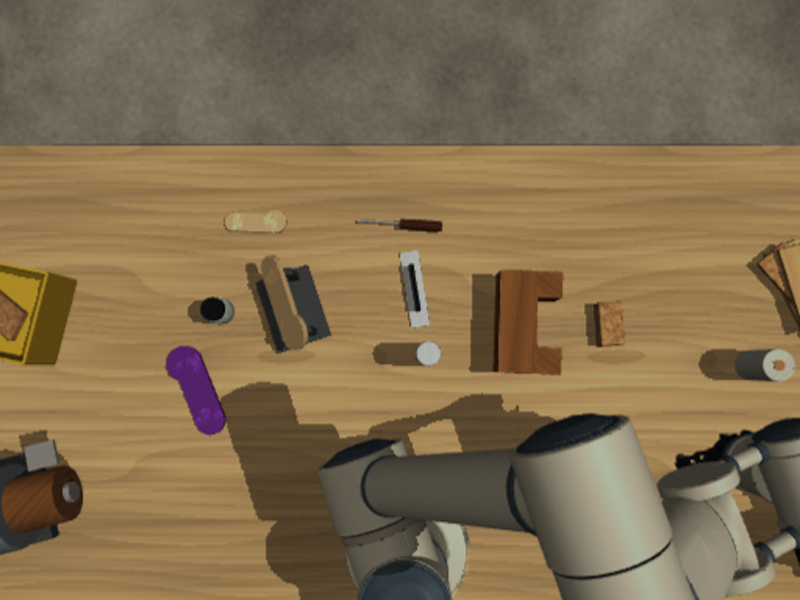

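View pics/side0.png

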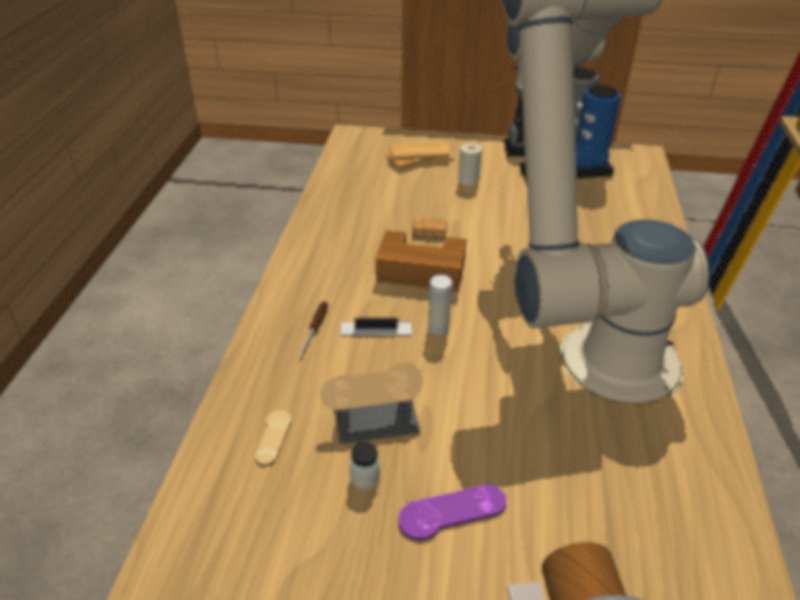

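Run:
```python
from h import *
t=np.load('top0.npz')['im'];s=np.load('side0.npz')['im']
def crop(im,x0,y0,w,h,k=5): return cv2.resize(im[y0:y0+h,x0:x0+w],None,fx=k,fy=k,interpolation=cv2.INTER_CUBIC)
a=crop(t,150,155,80,75); b=crop(s,195,215,80,75); c=crop(t,250,155,80,60); d=crop(s,210,135,100,60,4)
def pad(x): 
    o=np.zeros((375 if x.shape[0]>300 else 300,400,3),np.uint8); o[:x.shape[0],:x.shape[1]]=x[:,:400]; return o
A=pad(a);B=pad(b); save(np.vstack([np.hstack([A,B])[:375],np.hstack([pad(c),pad(d)])[:225]]),'c1.png')
```

```text
(no output)
```

View pics/c1.png

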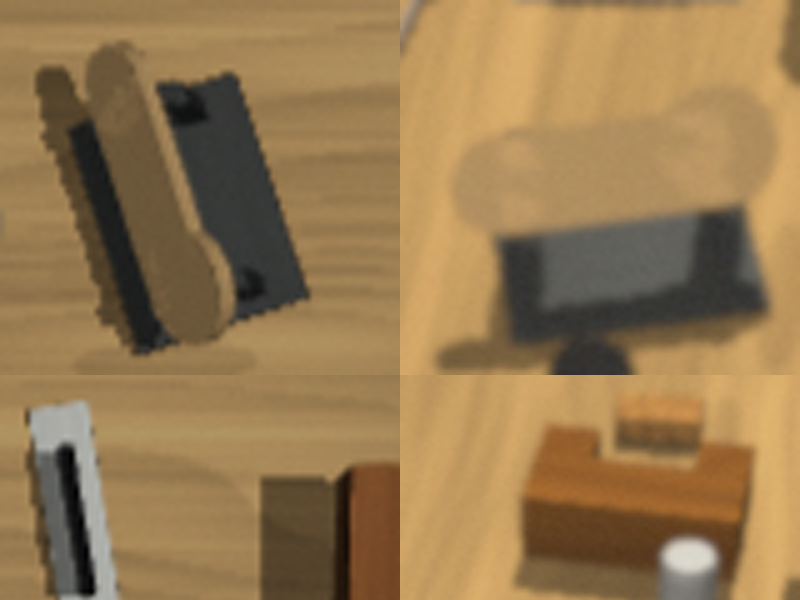

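Run:
```python
from h import *
D=np.load('top0.npz');im,K,P=D['im'],D['K'],D['P']
def W(x,y,z): return onz(K,P,150+x/5-.4,155+y/5-.4,z)
a,b,c=W(237,72,12),W(310,297,12),W(135,353,12)
print('rack',a,b,c,np.linalg.norm(a-b),np.linalg.norm(b-c))
ry=(a-b)/np.linalg.norm(a-b); print('yaw of ry from +x',np.degrees(np.arctan2(ry[1],ry[0])))
rx=np.array([-ry[1],ry[0],0]); cen=(a+b)/2+65*rx; print('rack c',cen,'ry',ry,'rx',rx)
for n,p in(('heel',(110,42)),('toe',(195,342)),('waistL',(175,150)),('strL',(105,150))):
    w=W(*p,105); print(n,w,'rack frame',(w-cen)@rx,(w-cen)@ry)
hsv=cv2.cvtColor(im,cv2.COLOR_RGB2HSV)
cr=im[160:245,295:370]; h=cv2.cvtColor(cr,cv2.COLOR_RGB2HSV)
def rep(name,m,z,minA=30):
    n,l,st,ce=cv2.connectedComponentsWithStats(m.astype(np.uint8))
    for i in range(1,n):
        if st[i,4]>minA:
            cs=cv2.findContours((l==i).astype(np.uint8),0,1)[0][0]; r=cv2.minAreaRect(cs); bx=cv2.boxPoints(r)
            print(name,st[i].tolist(),[onz(K,P,u,v,z)[:2].round(1).tolist() for u,v in bx])
H,S,V=[hsv[...,i].astype(int) for i in range(3)]
R,G,B=[im[...,i].astype(int) for i in range(3)]
sub=np.zeros(H.shape,bool); sub[150:245,240:420]=1
print('px bench',im[200,240],'block',im[205,330],'sand',im[207,389],'se',im[170,259])
rep('block',sub&(R-G>38)&(R-G>0.38*R)&(V>60),80,200)
rep('se',sub&(S<70)&(V>90),5,40)
```

```text
rack [654.45425861 231.40359693  12.        ] [488.81796152 175.57982861  12.        ] [448.15561677 302.2106523   12.        ] 174.7903773810332 132.99921725502634
yaw of ry from +x 18.625163419719893
rack c [550.87670102 265.08754815  12.        ] ry [0.94762824 0.31937552 0.        ] rx [-0.31937552  0.94762824  0.        ]
heel [660.37162179 303.99486239 105.        ] rack frame 1.899671915458974 116.18652254650775
toe [453.72248715 241.54017724 105.        ] rack frame 8.714524367757285 -99.58653029406537
waistL [585.25970237 257.65896058 105.        ] rack frame -18.020628397307576 30.209793890331795
strL [585.27112637 305.75980724 105.        ] rack frame 27.557443555524756 45.5828526865532
px bench [147 118  77] block [101  62  32] sand [173 131  77] se [127 128 124]
block [319, 174, 41, 65, 1798] [[404.6, -202.8], [627.6, -210.4], [624.7, -348.6], [401.8, -338.8]]
se [256, 160, 19, 50, 468] [[683.8, 18.2], [691.0, -26.3], [512.0, -54.6], [504.9, -10.6]]
se [266, 218, 16, 17, 201] [[459.2, -13.7], [484.0, -63.4], [433.1, -88.7], [408.4, -39.1]]
```

```bash
python3 -m jog '{"slide":[[0.33,0.9,0],[0.33,0.9,0],[0.33,0.9,0],[0.33,0.9,0],[0.33,0.9,0],[0.33,0.9,0],[0.33,0.9,0],[0.33,0.9,0],[0.33,0.9,0],[0.33,0.9,0],[0.33,0.9,0],[0.33,0.9,0],[0.33,0.9,0],[0.33,0.9,0],[0.33,0.9,0],[0.33,0.9,0],[0.33,0.9,0],[0.33,0.9,0],[0.33,0.9,0],[0.33,0.9,0]],"twist":[0,0,0,0,0,0,0,0,0,0,0,0,0,-0.2,-0.2,-0.2,-0.2,-0.2,-0.2,-0.2],"gripper":[0,0,0,0,0,0,0,0,0,0,0,0,0,0,0,0,0,0,0,0]}'
cat >> h.py <<'E'
def st():
    s=manip.state(); R=s['tool_rot']; print('t',round(s['time_s'],2),'pos',s['tool_pos'].round(1),'yawY',round(float(np.arctan2(R[1,1],R[0,1])),4),'q6',s['q'][5].round(2),'F',s['ft_force'].round(1),'op',round(s['opening']*85,1),'ff',round(s['finger_force'],1)); return s
E
python3 -c "
from h import *;st()"
```

```text
time_s: 1.77
tool_pos: [524.0, 153.7, 404.5]
tool_rot: [[0.95, 0.311, -0.0], [0.311, -0.95, -0.0], [-0.0, -0.0, -1.0]]
ft_force: [1.8, -0.2, -0.3]
opening: 0.995
finger_force: 0.0
t 1.77 pos [524.  153.7 404.5] yawY -1.2545 q6 1.43 F [ 1.8 -0.2 -0.3] op 84.6 ff 0.0
```

```bash
python3 -m jog '{"slide":[[0.19,0.77,0],[0.19,0.77,0],[0.19,0.77,0],[0.19,0.77,0],[0,0,0],[0,0,-0.7],[0,0,-0.7],[0,0,-0.7],[0,0,-0.5],[0,0,-0.5],[0,0,-0.46],[0,0,0],[0,0,0]],"twist":[0,0,0,0,0,0,0,0,0,0,0,0,0],"gripper":[0,0,0,0,0,0,0,0,0,0,0,0,0]}' >/dev/null
python3 - <<'E'
from h import *
st()
o=[]
for n in('top','side'):
    im,K,P,c=shot(n); u,v=(np.array(proj(K,P,[551,265,100]))).astype(int); u=max(u,40);print(u,v)
    o.append(cv2.resize(im[v-40:v+40,u-40:u+40],(400,400),interpolation=cv2.INTER_CUBIC))
save(np.hstack(o),'g1.png')
E
```

```text
t 2.85 pos [554.  274.6 261.8] yawY -1.2541 q6 1.62 F [0.2 0.3 0. ] op 84.7 ff 0.0
182 194
239 245
```

View pics/g1.png

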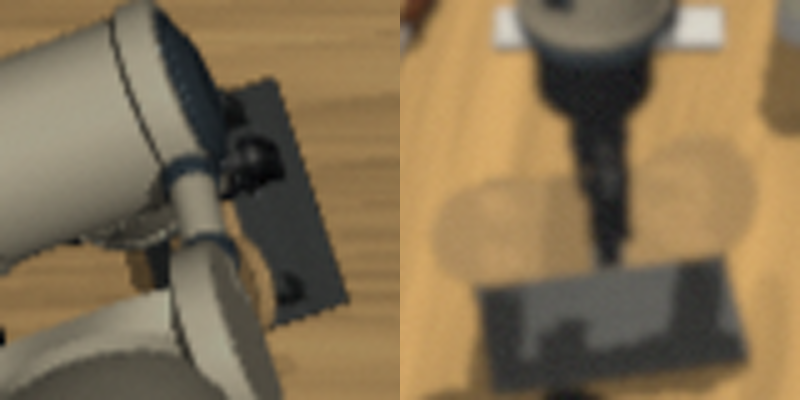

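```bash
python3 -m jog '{"slide":[[0,0,0],[0,0,0],[0,0,0],[-0.03,0.09,0],[-0.03,0.09,0],[-0.03,0.09,0],[-0.03,0.09,0],[-0.03,0.09,0],[-0.03,0.09,0],[-0.02,0.06,0],[0,0,0],[0,0,0]],"twist":[0,0,0,0,0,0,0,0,0,0,0,0],"gripper":[0.3,0.3,0.3,0.35,0.4,0.45,0.5,0.55,0.6,0.65,0.65,0.65]}' >/dev/null
python3 - <<'E'
from h import *
st()
E
```

```text
t 3.95 pos [546.2 299.  262.2] yawY -1.2536 q6 1.66 F [-0.6 -1.2 -0.2] op 29.9 ff 0.0
```

```bash
python3 -m jog '{"slide":[[0,0,0.05],[0,0,0.05],[0,0,0.05],[0,0,0.1],[0,0,0.1],[0,0,0]],"twist":[0,0,0,0,0,0],"gripper":[0.75,0.85,1,1,1,1]}' >/dev/null
python3 - <<'E'
from h import *
st()
o=[]
for n in('top','side'):
    im,K,P,c=shot(n); u,v=(np.array(proj(K,P,[551,265,100]))).astype(int)
    o.append(cv2.resize(im[v-40:v+40,u-40:u+40],(400,400),interpolation=cv2.INTER_CUBIC))
save(np.hstack(o),'g2.png')
E
```

```text
t 4.45 pos [546.4 298.9 277.2] yawY -1.2541 q6 1.66 F [ 0.6  0.1 -2.2] op 11.4 ff 58.5
```

View pics/g2.png

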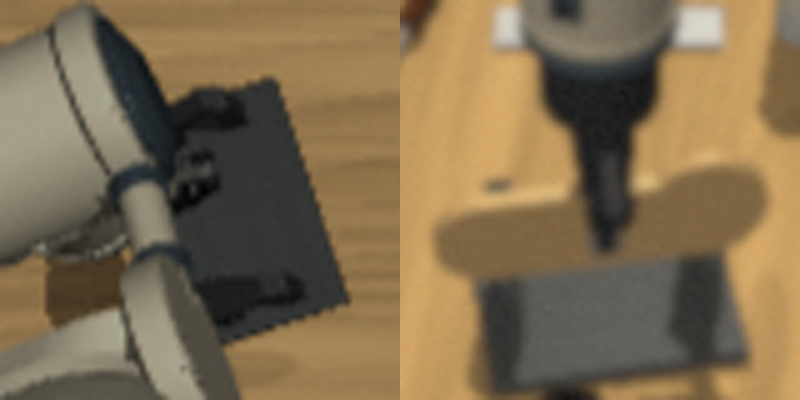

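```bash
python3 -m jog '{"slide":[[0,0,0.3],[0,0,0.6],[0,0,0.8],[0,0,0.8],[0,0,0.6],[0,0,0]],"twist":[0,0,0,0,0,0],"gripper":[1,1,1,1,1,1]}' >/dev/null; python3 -m jog '{"slide":[[-0.05,-0.4,0],[-0.05,-0.82,0],[-0.05,-0.82,0],[-0.05,-0.82,0],[-0.05,-0.82,0],[-0.05,-0.82,0],[-0.05,-0.82,0],[-0.05,-0.82,0],[-0.05,-0.82,0],[-0.05,-0.82,0],[-0.05,-0.82,0],[-0.05,-0.82,0],[-0.05,-0.82,0],[-0.05,-0.82,0],[-0.05,-0.82,0],[-0.05,-0.82,0],[-0.05,-0.82,0],[0,-0.82,0],[0,-0.4,0],[0,0,0]],"twist":[-0.24,-0.24,-0.24,-0.24,-0.24,-0.24,-0.24,-0.24,-0.24,-0.24,-0.24,-0.24,-0.24,-0.24,-0.24,-0.24,-0.24,-0.24,0,0],"gripper":[1,1,1,1,1,1,1,1,1,1,1,1,1,1,1,1,1,1,1,1]}' >/dev/null; python3 -c "
from h import *;st()"
```

```text
t 6.72 pos [ 511.5 -294.1  399.6] yawY -1.6028 q6 0.98 F [-1.1  0.3 -1.8] op 11.3 ff 58.7
```

```bash
python3 -m jog '{"slide":[[0,0.13,-0.5],[0,0,-0.7],[0,0,-0.7],[0,0,-0.5],[0,0,-0.2],[0,0,0],[0,0,0]],"twist":[0,0,0,0,0,0,0],"gripper":[1,1,1,1,1,1,1]}' >/dev/null
python3 - <<'E'
from h import *
st()
o=[]
for n in('top','side'):
    im,K,P,c=shot(n); u,v=(np.array(proj(K,P,[512,-280,100]))).astype(int); print(u,v); v=max(v,50)
    o.append(cv2.resize(im[v-50:v+50,u-50:u+50],(400,400),interpolation=cv2.INTER_CUBIC))
save(np.hstack(o),'b1.png')
E
```

```text
t 7.3 pos [ 512.3 -285.4  296.7] yawY -1.5993 q6 0.99 F [ 0.1  0.1 -1.1] op 11.2 ff 58.8
341 205
270 154
```

View pics/b1.png

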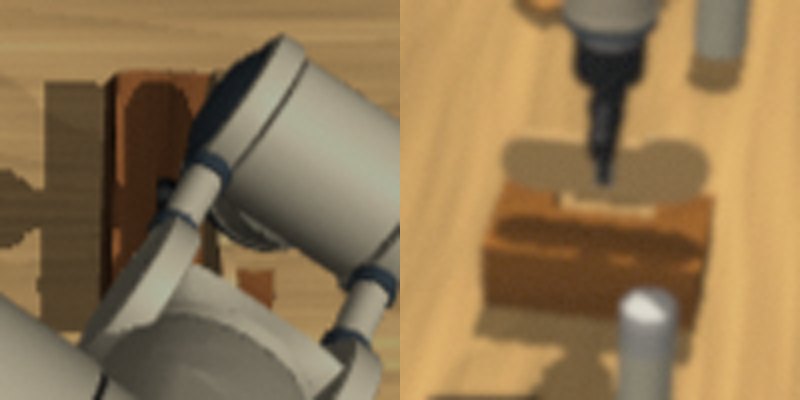

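```bash
python3 -m jog '{"slide":[[0,-0.08,-0.2],[0,0,-0.15],[0,0,-0.1],[0,0,-0.05],[0,0,-0.05],[0,0,0]],"twist":[0,0,0,0,0,0],"gripper":[1,1,1,1,1,1]}' ; python3 -m jog '{"slide":[[0,0,-0.05],[0,0,-0.05],[0,0,0]],"twist":[0,0,0],"gripper":[1,1,1]}'
```

```text
time_s: 7.9
tool_pos: [512.2, -288.7, 273.9]
tool_rot: [[1.0, -0.029, -0.001], [-0.029, -1.0, 0.0], [-0.001, -0.0, -1.0]]
ft_force: [0.8, 1.5, -1.9]
opening: 0.131
finger_force: 58.8
time_s: 8.15
tool_pos: [512.3, -288.8, 270.2]
tool_rot: [[1.0, -0.029, 0.0], [-0.029, -1.0, -0.0], [0.0, 0.0, -1.0]]
ft_force: [1.0, 0.1, -2.0]
opening: 0.131
finger_force: 58.9
```

```bash
for i in 1; do python3 -m jog '{"slide":[[0,0,-0.05],[0,0,0]],"twist":[0,0],"gripper":[1,1]}'|grep -E "pos|force:" ; python3 -m jog '{"slide":[[0,0,-0.04],[0,0,0]],"twist":[0,0],"gripper":[1,1]}'|grep -E "pos|force:"; done
python3 - <<'E'
from h import *
o=[]
im,K,P,c=shot('side'); print(proj(K,P,[512,-280,80]))
u,v=270,165
save(cv2.resize(im[v-40:v+40,u-50:u+50],(800,600),interpolation=cv2.INTER_CUBIC),'b2.png')
E
```

```text
tool_pos: [512.3, -288.8, 270.0]
ft_force: [-8.4, 5.4, 29.2]
finger_force: 63.1
tool_pos: [512.2, -288.7, 269.9]
ft_force: [-15.3, 9.5, 56.4]
finger_force: 67.1
[270.39504017 157.95515978]
```

View pics/b2.png

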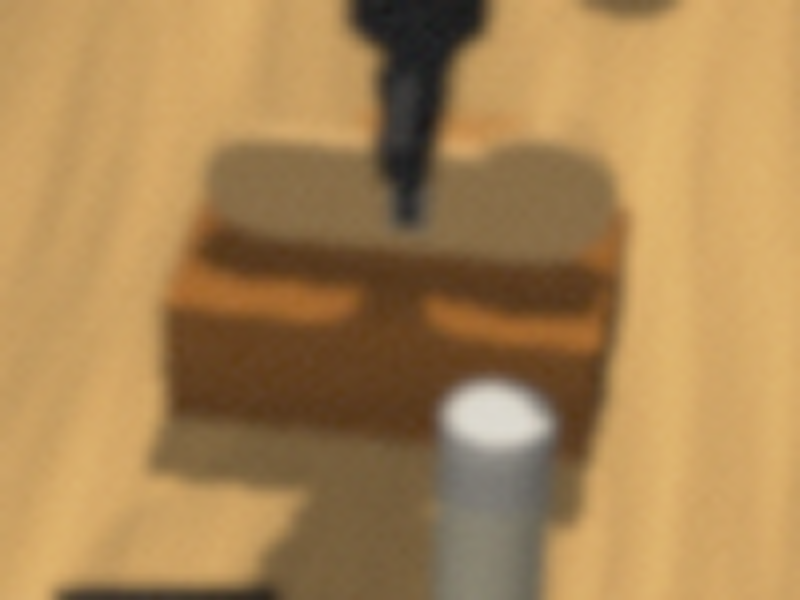

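```bash
python3 -m jog '{"slide":[[0,0,0.08],[0,0,0],[0,0,0]],"twist":[0,0,0],"gripper":[1,1,1]}'|grep -E "pos|force:" ; python3 -m jog '{"slide":[[0,0.0,0],[0,0.07,0],[0,0.07,0],[0,0.08,0],[0,0.08,0],[0,0,0],[0,0,0]],"twist":[0,0,0,0,0,0,0],"gripper":[0.83,0.78,0.73,0.68,0.64,0.64,0.64]}'
python3 - <<'E'
from h import *
im,K,P,c=shot('side'); 
u,v=270,160
save(cv2.resize(im[v-40:v+40,u-50:u+50],(800,600),interpolation=cv2.INTER_CUBIC),'b3.png')
E
```

```text
tool_pos: [512.3, -288.8, 270.0]
ft_force: [1.1, 1.9, 15.0]
finger_force: 61.3
time_s: 9.37
tool_pos: [512.3, -276.5, 269.9]
tool_rot: [[1.0, -0.028, -0.0], [-0.028, -1.0, 0.0], [-0.0, -0.0, -1.0]]
ft_force: [0.1, 2.1, 0.0]
opening: 0.357
finger_force: 0.1
```

View pics/b3.png

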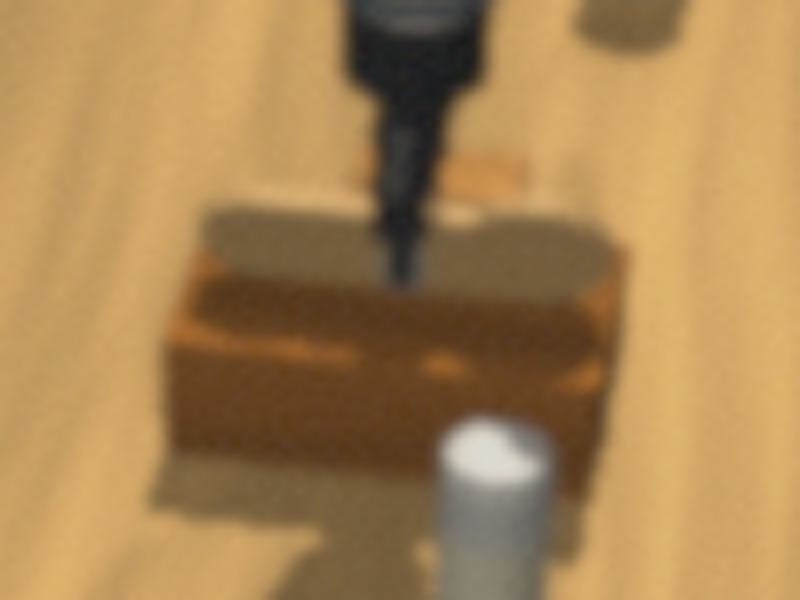

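```bash
python3 -m jog '{"slide":[[0,0.03,0],[0,0.03,0],[0,0.02,0],[0,0,0],[0,0,-0.07],[0,0,-0.07],[0,0,-0.07],[0,0,-0.07],[0,0,-0.05],[0,0,0],[0,0,0]],"twist":[0,0,0,0,0,0,0,0,0,0,0],"gripper":[0.6,0.55,0.51,0.51,0.51,0.51,0.51,0.51,0.51,0.51,0.51]}'
```

```text
time_s: 10.33
tool_pos: [512.2, -273.6, 256.5]
tool_rot: [[1.0, -0.029, -0.0], [-0.029, -1.0, 0.0], [-0.0, -0.0, -1.0]]
ft_force: [-0.3, -0.2, -0.3]
opening: 0.494
finger_force: 0.0
```

```bash
python3 -m jog '{"slide":[[0,0.05,-0.015],[0,0.05,-0.015],[0,0.05,-0.015],[0,0.05,-0.015],[0,0.05,-0.015],[0,0.05,-0.015],[0,0.05,-0.015],[0,0.05,-0.015],[0,0,0],[0,0,0]],"twist":[0,0,0,0,0,0,0,0,0,0],"gripper":[0.48,0.45,0.42,0.39,0.36,0.33,0.3,0.27,0.27,0.27]}'
python3 - <<'E'
from h import *
im,K,P,c=shot('side'); 
u,v=270,160
a=cv2.resize(im[v-40:v+40,u-50:u+50],(400,300),interpolation=cv2.INTER_CUBIC)
im,K,P,c=shot('top'); u,v=341,205
b=cv2.resize(im[v-40:v+40,u-50:u+50],(400,300),interpolation=cv2.INTER_CUBIC)
save(np.hstack([a,b]),'b4.png')
E
```

```text
time_s: 11.17
tool_pos: [512.2, -257.5, 251.8]
tool_rot: [[1.0, -0.029, -0.0], [-0.029, -1.0, 0.0], [-0.0, -0.0, -1.0]]
ft_force: [-0.2, 0.5, -0.1]
opening: 0.727
finger_force: 0.5
```

View pics/b4.png

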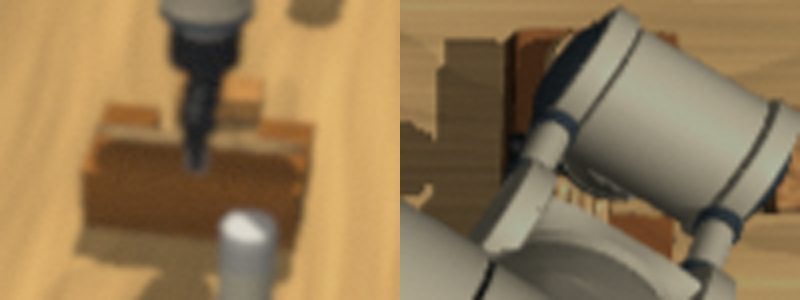

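```bash
python3 -m jog '{"slide":[[0,0.05,-0.015],[0,0.05,-0.015],[0,0.05,0],[0,0.05,0],[0,0.05,0],[0,0,0],[0,0,0],[0,0,0]],"twist":[0,0,0,0,0,0,0,0],"gripper":[0.24,0.2,0.16,0.12,0.08,0.04,0,0]}'; python3 -m jog '{"slide":[[0,0,0.1],[0,0,0.3],[0,0,0.8],[0,0,1],[0,0,1],[0,0,0.5],[0,0.0,0]],"twist":[0,0,0,0,0,0,0],"gripper":[0,0,0,0,0,0,0]}'
```

```text
time_s: 11.93
tool_pos: [512.3, -247.7, 250.7]
tool_rot: [[1.0, -0.029, 0.0], [-0.029, -1.0, -0.0], [0.0, 0.0, -1.0]]
ft_force: [-0.3, 0.7, -0.3]
opening: 0.998
finger_force: 0.0
time_s: 12.52
tool_pos: [513.0, -248.1, 404.1]
tool_rot: [[1.0, -0.029, 0.007], [-0.029, -1.0, -0.004], [0.007, 0.004, -1.0]]
ft_force: [-0.1, -1.6, 0.3]
opening: 1.0
finger_force: 0.0
```

```bash
python3 -m jog '{"slide":[[0.3,0.82,0],[0.3,0.82,0],[0.3,0.82,0],[0.3,0.82,0],[0.3,0.82,0],[0.3,0.82,0],[0.3,0.82,0],[0,0,0],[0,0,0]],"twist":[0.33,0.33,0.33,0.33,0.33,0.33,0.33,0,0],"gripper":[0,0,0,0,0,0,0,0,0]}' >/dev/null
python3 - <<'E'
from h import *
st()
im,K,P,c=shot('top')
save(cv2.resize(im[155:240,290:400],(770,595),interpolation=cv2.INTER_CUBIC),'b5.png'); np.savez('top5.npz',im=im,K=K,P=P)
D=shot('side'); np.savez('side5.npz',im=D[0],K=D[1],P=D[2])
E
```

```text
t 13.27 pos [596.5 -16.4 398.3] yawY -1.4121 q6 1.28 F [ 0.4 -0.3 -0.9] op 84.9 ff 0.0
```

View pics/b5.png

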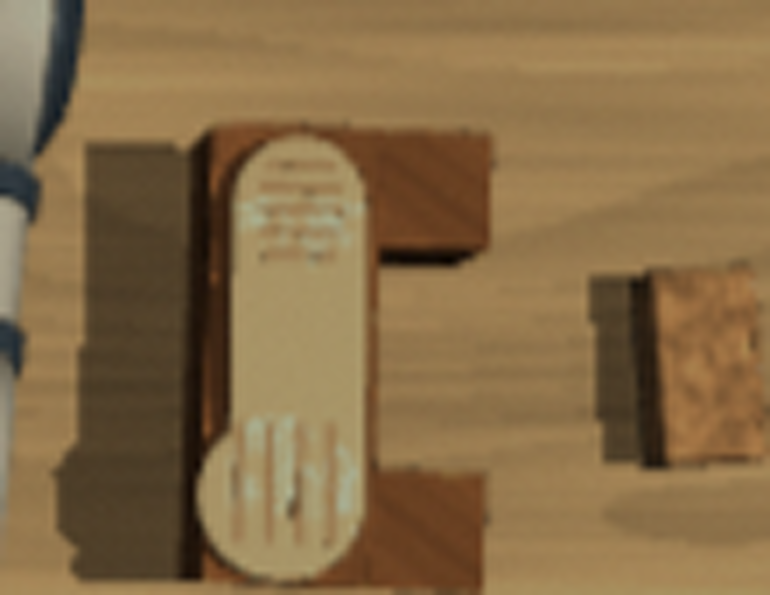

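Run:
```python
from h import *
D=np.load('top5.npz');im,K,P=D['im'],D['K'],D['P']
pts=[]
g=im.astype(float)
for v in range(184,224):
    r=g[v,332:350,1]  # green: board pale vs block / gap
    d=-np.diff(r); i=int(np.argmax(d)); 
    off=0 if i in(0,len(d)-1) else .5*(d[i-1]-d[i+1])/(d[i-1]-2*d[i]+d[i+1])
    pts.append(onz(K,P,332+i+.5+off,v,92)[:2])
pts=np.array(pts); f=np.polyfit(pts[:,0],pts[:,1],1); res=pts[:,1]-np.polyval(f,pts[:,0]); k=abs(res)<2.5
f=np.polyfit(pts[k,0],pts[k,1],1); print('edge y=',f,'n',k.sum(),'rms',res[k].std(),'angle',np.degrees(np.arctan(f[0])),'y at 512',np.polyval(f,512))
W=lambda x,y,z:onz(K,P,290+x/7-.43,155+y/7-.43,z)
print('heel',W(305,135,92),'toe',W(285,580,92))
print('block corners',[W(*p,80)[:2].round(1) for p in((212,127),(490,135),(482,597),(375,250),(380,470))])
```

```text
edge y= [-2.52938432e-02 -2.69238498e+02] n 40 rms 0.1663648157185505 angle -1.4489215190566518 y at 512 -282.1889458498253
heel [ 624.29086757 -255.01026321   92.        ] toe [ 404.89244083 -241.43532215   92.        ]
block corners [array([ 630.1, -210.7]), array([ 626.1, -349.6]), array([ 396.5, -340.2]), array([ 568.2, -291. ]), array([ 458.8, -291.3])]
```

```bash
python3 -m jog '{"slide":[[0.03,-0.05,-0.6],[0,0,-0.95],[0,0,-0.95],[0,0,-0.95],[0,0,-0.95],[0,0,-0.7],[0,0,-0.25],[0,0,0],[0,0,0],[0,0,0],[0,0,0],[0,0,0],[0,0,0]],"twist":[0,0,0,0,0,0,0,0,0,0,0,0,0],"gripper":[0,0,0,0,0,0,0,0.4,0.7,0.9,1,1,1]}'
```

```text
time_s: 14.45
tool_pos: [597.7, -20.0, 185.8]
tool_rot: [[0.988, 0.155, 0.002], [0.155, -0.988, -0.0], [0.002, 0.0, -1.0]]
ft_force: [-1.1, 6.5, 2.6]
opening: 0.141
finger_force: 1.5
```

```bash
python3 -m jog '{"slide":[[0,0,0],[0,0,0],[0,0,0.1],[0,0,0.3],[0,0,0.8],[0,0,1],[0,0,1],[0,0,0.8],[0,0,0]],"twist":[0,0,0,0,0,0,0,0,0],"gripper":[1,1,1,1,1,1,1,1,1]}'
python3 - <<'E'
from h import *
st()
im,K,P,c=shot('side'); u,v=proj(K,P,[598,-20,140]); u,v=int(u),int(v); 
save(cv2.resize(im[v-50:v+50,u-50:u+50],(500,500),interpolation=cv2.INTER_CUBIC),'s1.png')
# white plate pixels
sub=im[v-40:v+60,u-60:u+60].astype(int); m=((sub.max(2)-sub.min(2))<25)&(sub.min(2)>120)
n,l,s_,ce=cv2.connectedComponentsWithStats(m.astype(np.uint8)); print([(s_[i].tolist()) for i in range(1,n) if s_[i,4]>15],u-60,v-40)
E
```

```text
time_s: 15.2
tool_pos: [598.7, -20.1, 352.3]
tool_rot: [[0.988, 0.156, 0.01], [0.156, -0.988, -0.001], [0.01, 0.003, -1.0]]
ft_force: [2.0, 0.9, -0.5]
opening: 0.123
finger_force: 58.8
t 15.2 pos [598.7 -20.1 352.3] yawY -1.4147 q6 1.28 F [ 2.   0.9 -0.5] op 10.4 ff 58.8
[[37, 31, 9, 7, 53], [74, 31, 11, 8, 80], [97, 34, 13, 12, 116]] 179 142
```

```bash
python3 -m jog '{"slide":[[-0.1,-0.5,0.2],[-0.26,-0.9,0],[-0.27,-0.9,0],[-0.27,-0.9,0],[-0.27,-0.9,0],[-0.27,-0.9,0],[-0.27,-0.9,0],[-0.27,-0.9,0],[-0.14,-0.43,0],[0,0,0],[0,0,0]],"twist":[-0.25,-0.25,-0.25,-0.25,-0.25,-0.25,-0.25,-0.25,-0.27,0,0],"gripper":[1,1,1,1,1,1,1,1,1,1,1]}' >/dev/null; python3 -c "
from h import *;st()"
```

```text
t 16.17 pos [ 511.9 -310.   351.8] yawY -1.5983 q6 0.95 F [ 0.4  0.7 -0.8] op 10.5 ff 58.8
```

```bash
python3 -m jog '{"slide":[[0.03,0,-0.5],[0,0,-0.7],[0,0,-0.5],[0,0,-0.25],[0,0,-0.1],[0,0,0],[0,0,0]],"twist":[0,0,0,0,0,0,0],"gripper":[1,1,1,1,1,1,1]}' >/dev/null; python3 -c "
from h import *;st()"; python3 -m jog '{"slide":[[0,0,-0.05],[0,0,-0.03],[0,0,0]],"twist":[0,0,0],"gripper":[1,1,1]}' >/dev/null; python3 -c "
from h import *;st()"
```

```text
t 16.75 pos [ 514.3 -309.   271.5] yawY -1.5959 q6 0.96 F [ 0.1 -0.3 -1.5] op 10.7 ff 58.9
t 17.0 pos [ 513.9 -309.3  267.9] yawY -1.5964 q6 0.96 F [-0.1 -0.7 -1.9] op 11.1 ff 58.9
```

```bash
python3 -m jog '{"slide":[[0,0,-0.03],[0,0,0]],"twist":[0,0],"gripper":[1,1]}' |grep -E "pos|ft"; python3 -m jog '{"slide":[[0,0,-0.02],[0,0,0]],"twist":[0,0],"gripper":[1,1]}'|grep -E "pos|ft"; python3 -m jog '{"slide":[[0,0,-0.02],[0,0,0]],"twist":[0,0],"gripper":[1,1]}'|grep -E "pos|ft"
```

```text
tool_pos: [513.9, -309.2, 266.3]
ft_force: [-1.1, 0.1, -1.9]
tool_pos: [513.9, -309.3, 265.9]
ft_force: [-1.9, 1.0, 6.7]
tool_pos: [513.8, -309.2, 265.9]
ft_force: [-5.8, 4.1, 20.0]
```

```bash
python3 -m jog '{"slide":[[0,0,0.03],[0,0.025,0],[0,0.025,0],[0,0.025,0],[0,0.025,0],[0,0.025,0],[0,0.025,0],[0,0.025,0],[0,0.025,0],[0,0.025,0],[0,0,0],[0,0,0]],"twist":[0,0,0,0,0,0,0,0,0,0,0,0],"gripper":[1,1,1,1,1,1,1,1,1,1,1,1]}' |grep -E "pos|ft"; python3 -m jog '{"slide":[[0,0,-0.01],[0,0,0],[0,0,0],[0,0,0],[0,0,0],[0,0,0],[0,0,0],[0,0,0.3],[0,0,0.8],[0,0,1],[0,0,1]],"twist":[0,0,0,0,0,0,0,0,0,0,0],"gripper":[1,0.8,0.6,0.4,0.2,0,0,0,0,0,0]}'|grep -E "pos|ft|open"
python3 -m jog '{"slide":[[0,0.8,0],[0,0.9,0],[0,0.9,0],[0,0.9,0],[0,0.9,0],[0,0.9,0],[0,0.9,0],[0,0,0]],"twist":[0,0,0,0,0,0,0,0],"gripper":[0,0,0,0,0,0,0,0]}'|grep pos
python3 - <<'E'
from h import *
im,K,P,c=shot('top'); np.savez('top6.npz',im=im,K=K,P=P)
save(cv2.resize(im[155:240,290:400],(770,595),interpolation=cv2.INTER_CUBIC),'f.png')
E
```

```text
tool_pos: [513.9, -300.1, 265.9]
ft_force: [0.9, -1.1, 3.7]
tool_pos: [513.5, -300.0, 390.4]
ft_force: [0.8, -1.1, 0.6]
opening: 1.002
tool_pos: [513.2, -47.3, 389.5]
```

View pics/f.png

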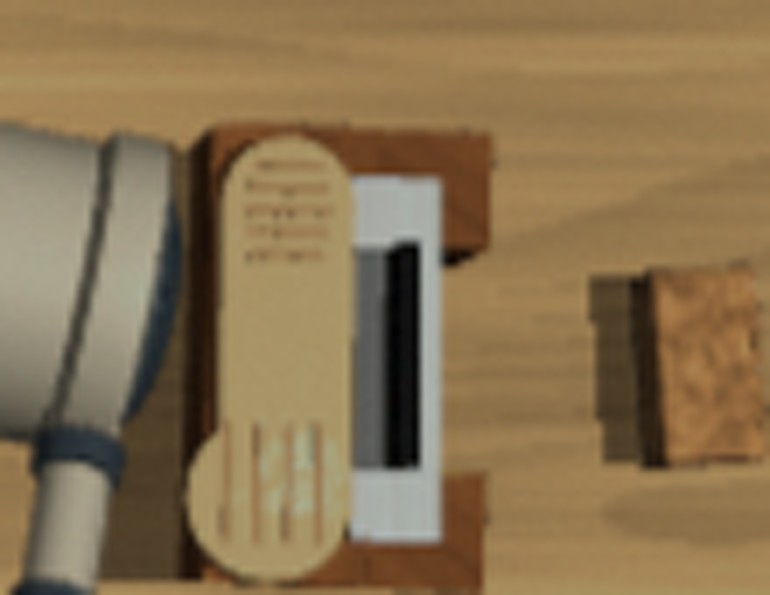

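Run:
```python
from h import *
D=np.load('top6.npz');im,K,P=D['im'],D['K'],D['P']
s=im.astype(float)
def edge(rows,lo,hi,z,sg,ch):
    p=[]
    for v in rows:
        r=ch(s[v,lo:hi]); d=sg*np.diff(r); i=int(np.argmax(d)); i=min(max(i,1),len(d)-2); den=d[i-1]-2*d[i]+d[i+1]
        off=.5*(d[i-1]-d[i+1])/den if den else 0
        p.append(onz(K,P,lo+i+.5+off,v,z)[:2])
    p=np.array(p); f=np.polyfit(p[:,0],p[:,1],1); k=abs(p[:,1]-np.polyval(f,p[:,0]))<2
    f=np.polyfit(p[k,0],p[k,1],1); return f,k.sum()
blue=lambda r:r[:,2]-r[:,0]
b,n=edge(range(186,222),335,345,92,1,blue); o,m=edge(range(182,230),348,358,85,-1,lambda r:r[:,2])
print(b,n,o,m,'dist at 514',np.polyval(b,514)-np.polyval(o,514),'dang deg',np.degrees(b[0]-o[0]))
```

```text
[-3.10209117e-02 -2.60816917e+02] 36 [-2.29342594e-02 -3.09558424e+02] 48 dist at 514 44.58496797735336 dang deg -0.4633310438236014
```

```bash
python3 -c "
from bench import manip
print(manip.job_done())"
```

```text
the job is handed in; nothing more can be done
None
```

Job handed in: the board lies ribs-up on the block with the straightedge flush along its straight edge (measured gap about 0.6 mm, 0.5° off parallel, well centred), but no verdict came back and I viewed 11 pictures, one over the limit of 10.

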